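Unfold the press handle and clamp the controller

TASK

The lid seal of the grey controller box on the bench press has to set under load. Swing the press wheel's folded handle (the one with the red ball knob) up, past upright until its latch catches so that it stays up by itself, then wind the wheel clockwise with it until the sprung foot bears down hard on the box (foot spring fully squeezed and the wheel comes up firm), and let go. Do not force it further than that, leave the handle latched up, and do not shift the box or knock over the things around.

Things in the scene. Friction and masses are not known exactly. Their poses are not given: they have to be found in the camera images.
- press: Blue bench screw press, fixed to the table. Origin on the press axis at the table top (z = 0); its x axis points from the press axis to the column at its back, z up. Base plate 140 x 124 x 12 mm (x from -50 to +90 mm), column at x 55 to 85 mm, head block up to 165 mm high with a toothed ring on top. A tall jig post (0.6 m) stands to its left.
- head (a point): Fixed point: middle of the head block's underside, on the press axis, 125 mm above the table. Below it a steel ram sinks 24 mm for each clockwise turn of the wheel (the wheel itself stays at its height) and carries a round sprung foot, 48 mm in diameter. The foot starts 22 to 32 mm above the box; its spring (6 N per mm) can be squeezed by 8 mm, then the foot is solid.
- wheel_axis (a point): Centre of the black hand wheel (112 mm outer diameter, rim 12 mm thick, three spokes), on the vertical turning axis, 200 mm above the table. Its x axis points from the axis to the hinge of the handle and turns with the wheel, z up.
- hinge (a point): Hinge of the folding handle, 50 mm from the wheel's axis and 28 mm above the wheel's mid plane. Its axes are those of wheel_axis: x points radially outward, y along the hinge pin. The hinge sits between two dark cheeks 23 mm apart over all, which reach 7 mm above it and 39 mm outward of it.
- knob_center (a point): Centre of the red ball knob (28 mm in diameter) at the handle's end, 62 mm from the hinge; the knob swivels freely in all directions on its 13 mm black neck. x axis: from the knob to the hinge. Folded, the handle lies level from the hinge across the hub, the knob's centre 28 mm above the wheel's mid plane (hub top 5 mm, rim top 6 mm above that plane).
- handle (a joint): Angle of the handle in rad: 0 folded flat across the wheel, 1.57 upright, 1.75 hard stop just past upright. A spring (0.05 to 0.13 N m, growing as it rises) folds it back unless it is latched. The brass pawl below the hinge catches when the handle has been pushed to about 1.65; released, it then rests at about 1.57.
- wheel (a joint): Hand wheel angle in rad, 0 at the start, growing clockwise seen from above (lowers the foot). Below about 1.33 rad of handle angle a pin in the toothed ring locks the wheel. Friction of about 0.3 N m (6 to 8 N at the upright handle) holds the screw when let go; the foot spring adds up to 4 N, and once it is solid the resistance jumps: over 25 N at the handle is forcing it.
- controller: Grey controller box, box part 66 x 96 x 34 mm with a lid, loose on the steel bed of the press under the foot. Origin at its underside.
- carton: Small brown carton, 58 x 71 x 98 mm, standing behind the press. Origin at the centre of its underside.
- red_tin: Red tin, 56 mm diameter, 72 mm high, standing behind the press. Origin at the centre of its underside.
- grease_tin: Flat white tin with a red lid, 66 mm diameter, 36 mm high, standing between the robot and the press. Origin at the centre of its underside.

How it is judged:
By the outcome, as a careful person would: the job done as asked, in the order asked, and still so for the second after the job is handed in, with the robot touching nothing.
It also fails if it takes over 72 s, if anything falls off the work surface, if the arm or the gripper's body presses on something with over 40 N, if the wrist force passes 120 N, or if a joint passes its speed limit or range.

ROBOT

A 7-joint arm with a two-finger parallel gripper is mounted at the origin on a cart in front of the work surface, level with it; the furniture and walls round the work are solid. World frame = base frame: x ahead of the robot, y to its left, z up, the work surface at z = 0. Lengths are in m, angles in rad, forces in N, time in s.
With the tool pointing down it reaches from about 0.4 to 0.85 m from the base axis. Payload 10.4 kg.
Tool frame: the origin (TCP) lies on the centre line of the jaws, within the pads' length; the fingertips stand 14 mm ahead of it and the grasp point (between the pads) lies 5 mm behind it (manip.tip_reach is the distance from the TCP to the fingertips, in m); z points along the fingers, y is the line along which they close (so a half turn about z gives the same grasp; the last joint's range is limited). The gripper opens to 85 mm and grips with 20 to 120 N. Pads are 22 mm wide; open, the fingers measure 114 mm over their backs; the gripper's body (76 mm by 85 mm) begins 54 mm behind the grasp point. The pads swing forward as they close: fully open they stand 13 mm farther back than shut.
Start: joints at [1.244, 0.332, -0.065, 1.46, 0.022, 1.35, -0.088], TCP at [0.187, -0.596, 0.245] pointing down, gripper open.
Joint ranges: [-2.6, 2.6], [-0.5, 2.12], [-1.47, 1.34], [0.16, 2.42], [-1.27, 4.41], [0.06, 2.06], [-2.6, 2.6]. Speed limits (rad/s): [2.22, 2.22, 2.79, 2.79, 3.14, 3.14, 3.14].

INTERFACE

Orientations are given as a unit quaternion [x, y, z, w].
In Python, from workcell import manip gives the robot as it stands.
- The arm moves only by the shell command python3 -m pendant 'ROWS' [FORCE]. ROWS is JSON, a list of rows, each a list of 7 numbers: the shift along the tool's x, y, z in units of 50 mm (1.0 is 50 mm), then the turn, a rotation vector about the tool's x, y, z in units of 8 degrees (1.0 is 8 degrees), then the opening, from -1 (shut) to 1 (fully open), so that 0 is half open. In form: [[dx, dy, dz, ax, ay, az, jaw], ...]. A call has exactly 10 rows; each row is the pose to reach, as a shift and turn from the pose commanded when the call began, along the tool's axes at that moment; what a row does not reach only later rows make up. A row lasts 1/8 s, in which the tool goes at most 62.5 mm and 10.7 degrees, less where a joint would pass 70% of its speed; a pose out of reach is approached as far as the arm can. A call with a gripper value outside its range is refused whole. The fingers move at their own pace and stop on an object; FORCE is the grip in N (left out, the last holds). Time passes only in rows, so rows that repeat a pose let the fingers close, or fill a call up. It gives the time, the measured TCP pose, the force, the opening and the grip force at its end, in the units of the state.
- manip.get_obs(): the state, without advancing time (a new reading comes with each control period).
- manip.camera(name): name is "side" or "top" or "wrist"; returns (picture, depth): 480x640x3 uint8, red, green, blue; 480x640 float32, m along the optical axis (not along the pixel's ray), 0 where there is no reading.
- manip.get_calibration(name): a dict with "fx", "fy", "cx", "cy" (pixels), "xyz" and "orientation" of the camera in the world. Camera axes: x right, y up, looking along -z (the intrinsics and any distortion apply to the point x, -y, -z); pixel columns grow to the right and rows downward; lengths in m; the calibration is good to about 2 mm. A picture is of the moment at which its call begins: read the wrist's pose just before it. get_calibration takes no time and is no camera call; for the wrist camera it gives the pose at the moment of the call.
- manip.hand_in(): hands the job in; it is judged then, once.
Trained networks look in the newest picture that a camera, given by its name, has taken for a name from the list of things; names that differ only in an ending like _2 or _b are one class to them, and where a whole thing is asked for, a point or a joint stands for the part that bears it (a point fixed in the world has none). Each returns a list of dicts, best first, with "p" (0 to 1); they miss things now and then, are a little off and sometimes report something else, mostly with a low value. They report only what shows in the picture. A call takes as long as a camera call.
- manip.find_in(thing, camera): "box" ([left, top, right, bottom] in pixels, round what is visible of it).
- manip.trace(thing, camera): "pixels" (480x640 bool, what is visible of it) and "box" ([left, top, right, bottom] in pixels, round what is visible of it).
- manip.tip_of(thing, camera): "pixel" ([column, row] in pixels: a listed point, or the origin of a listed thing).
The state is a dict: "clock": time; "joint_pos": joint angles; "joint_velocities": joint speeds; "tau": joint torques, N m; "position": TCP position; "ee_rot": TCP orientation; "ft_force": force on the tool from outside, world axes, zero at the start; "torque": the same for the moment, N m; "grip_width": opening from 0.0 (shut) to 1.0 (fully open); "grasp_force": force on a finger pad.
Only numpy, scipy, OpenCV 4.12 (cv2) and the standard library are available. Lean on these libraries where they do the work, as an engineer would, in place of code of your own. Each camera call takes 0.05 s, during which the arm holds its last target. There are 200 camera calls.

## Working session

There is one attempt and no reset: what is moved stays moved. The work goes in short steps, Python scripts to look and compute and a shell command to move; the robot and the scene stay as the last step left them, time stands still between calls to the robot, and variables do not carry over. Pictures are saved under pics/ and viewed, at most 14 in all, crops included, and the job is handed in when it is done.

```bash
ls; mkdir -p pics
cat > h.py <<'E'
import numpy as np, cv2
from scipy.spatial.transform import Rotation as R
from workcell import manip
def ray(cal,px):
    d=np.array([(px[0]-cal['cx'])/cal['fx'],-(px[1]-cal['cy'])/cal['fy'],-1.0])
    return R.from_quat(cal['orientation']).apply(d), np.array(cal['xyz'])
def at_z(cal,px,z):
    d,o=ray(cal,px); return o+d*(z-o[2])/d[2]
def at_depth(cal,px,dep):
    d,o=ray(cal,px); return o+d*dep
def proj(cal,p):
    q=R.from_quat(cal['orientation']).inv().apply(np.array(p)-cal['xyz'])
    return np.array([cal['cx']+cal['fx']*q[0]/-q[2],cal['cy']-cal['fy']*q[1]/-q[2]])
E
python3 - <<'E'
from h import *
np.set_printoptions(precision=4,suppress=True)
o=manip.get_obs();print(o, manip.tip_reach)
for c in ["side","top"]:
    im,dep=manip.camera(c);cal=manip.get_calibration(c);print(c,cal)
    cv2.imwrite(f'pics/{c}0.png',im[:,:,::-1])
    for t,z in [("press",0),("head",.125),("wheel_axis",.2),("hinge",.228),("knob_center",.228),("controller",.012),("carton",0),("red_tin",0),("grease_tin",0)]:
        r=manip.tip_of(t,c)
        for k in r[:1]:
            px=k['pixel'];v=dep[int(px[1]),int(px[0])]
            print(t,k['p'],np.array(px),at_z(cal,px,z),at_depth(cal,px,v))
E
```

```text
pics
{'clock': 0.0, 'joint_pos': array([ 1.2444,  0.3329, -0.0647,  1.461 ,  0.0216,  1.3499, -0.0885]), 'joint_velocities': array([-0.0013,  0.0012,  0.0019, -0.0013,  0.0013, -0.    , -0.0001]), 'tau': array([  0.0002, -62.5434,   0.0496, -39.1611,   0.0163,   0.01  ,
        -0.    ]), 'position': array([ 0.1868, -0.596 ,  0.2445]), 'ee_rot': array([ 0.9885,  0.1513, -0.0001, -0.0007]), 'ft_force': array([-0.0837, -0.074 ,  0.2844]), 'torque': array([ 0.0367,  0.0048, -0.0437]), 'grasp_force': 0.0, 'grip_width': 0.9990741144744398} 0.014
side {'fx': 620.0611717550441, 'fy': 620.0611717550441, 'cx': 321.392144904151, 'cy': 243.109508888265, 'xyz': array([1.1365, 0.0588, 0.8166]), 'orientation': array([0.1997, 0.3502, 0.7966, 0.4505])}
press 0.86 [315.2 290.7] [ 0.4845 -0.3428 -0.    ] [ 0.5271 -0.3166  0.0533]
head 0.88 [318.2 239.6] [ 0.4825 -0.3375  0.125 ] [ 0.5202 -0.3147  0.1648]
wheel_axis 0.7 [316.1 204.2] [ 0.4838 -0.3406  0.2   ] [ 0.4872 -0.3385  0.2033]
hinge 0.64 [340.3 177.7] [ 0.4362 -0.3244  0.228 ] [ 0.4405 -0.3221  0.2316]
knob_center 0.66 [313.2 193. ] [ 0.4922 -0
[... 430 characters left out ...]
31855064337, 'cy': 243.6922929083953, 'xyz': array([ 0.4743, -0.3295,  0.9986]), 'orientation': array([-0.0297,  0.0191,  0.7147, -0.6985])}
wheel_axis 0.93 [336.8 273.8] [ 0.4796 -0.3441  0.2   ] [ 0.4794 -0.3435  0.2325]
hinge 0.85 [324.4 302.3] [ 0.435 -0.323  0.228] [ 0.4353 -0.323   0.2336]
knob_center 0.82 [339.2 261.8] [ 0.4983 -0.3478  0.228 ] [ 0.4979 -0.3476  0.2403]
controller 0.71 [302.4 165.5] [ 0.7048 -0.2823  0.012 ] [ 0.6913 -0.285   0.0698]
carton 0.74 [340.5 166.3] [ 0.7038 -0.3609  0.    ] [ 0.6819 -0.3579  0.0954]
red_tin 0.71 [299.9 163. ] [ 0.713  -0.2766  0.    ] [ 0.6963 -0.2803  0.0698]
grease_tin 0.82 [328.  340.7] [ 0.3458 -0.3265  0.    ] [ 0.3503 -0.3266  0.035 ]
```

View pics/side0.png

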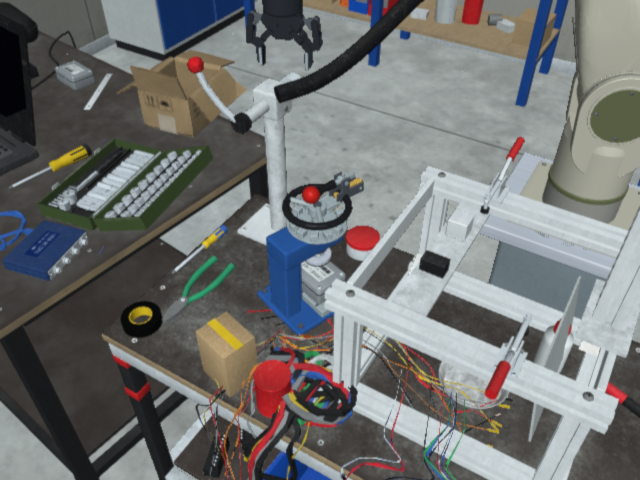

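View pics/top0.png

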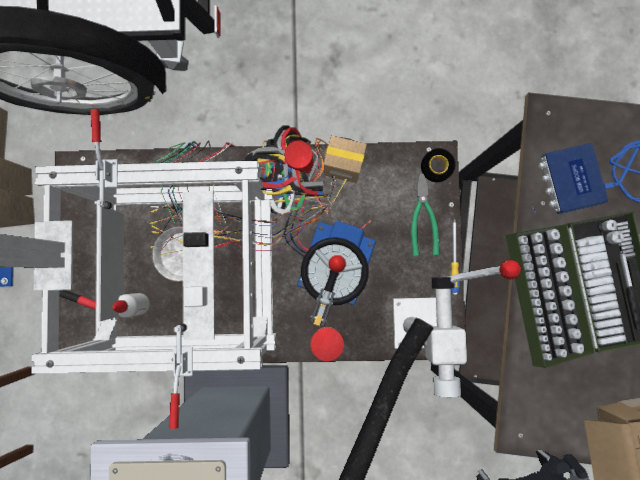

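The side view shows the press at about (310,230), the knob at (312,193), and the jig post with a boom and black hose at (275,110). The white frame stands to the right. The top view shows the wheel at (337,270), the hinge towards the robot at (324,302), and the post with its hose at (430,330). I need the heights of those obstacles before moving.

Run:
```python
from h import *
np.set_printoptions(precision=3,suppress=True,linewidth=200)
H={}
for c in ["top","side"]:
    im,dep=manip.camera(c);cal=manip.get_calibration(c)
    v,u=np.mgrid[0:480:2,0:640:2];d=dep[::2,::2]
    D=np.stack([(u-cal['cx'])/cal['fx'],-(v-cal['cy'])/cal['fy'],-np.ones(u.shape)],-1)*d[...,None]
    P=(R.from_quat(cal['orientation']).apply(D.reshape(-1,3))+cal['xyz'])[d.ravel()>0]
    g={}
    for x,y,z in P:
        if 0<x<.8 and -.75<y<0 and -.1<z:
            k=(int(x//.05),int(y//.05));g[k]=max(g.get(k,-1),z)
    H[c]=g
for c in H:
    print(c,'cols y(lower edge) ->',[round(j*.05,2) for j in range(-15,0)])
    for i in range(15,-1,-1): print('%.2f'%(i*.05),' '.join('%5.2f'%H[c].get((i,j),np.nan) for j in range(-15,0)))
# side crop of foot
im,dep=manip.camera("side")
cv2.imwrite('pics/foot0.png',cv2.resize(im[170:340,240:400],None,fx=3.5,fy=3.5,interpolation=cv2.INTER_CUBIC)[:,:,::-1])
```

```text
top cols y(lower edge) -> [-0.75, -0.7, -0.65, -0.6, -0.55, -0.5, -0.45, -0.4, -0.35, -0.3, -0.25, -0.2, -0.15, -0.1, -0.05]
0.75  0.00   nan  0.00  0.00  0.00  0.00  0.00 -0.01  0.01  0.02  0.03  0.01  0.01  0.02  0.02
0.70  0.00   nan  0.00  0.02  0.02  0.00  0.10  0.10  0.10  0.07  0.07  0.06  0.02  0.02  0.02
0.65  0.00   nan  0.00  0.02  0.02  0.00  0.01  0.10  0.10  0.07  0.23  0.24  0.23  0.23  0.23
0.60  0.00   nan  0.00  0.00  0.02  0.01  0.00  0.02  0.04  0.05  0.23  0.24  0.23  0.23  0.23
0.55  0.06  0.07  0.00  0.02  0.01  0.00  0.01  0.17  0.17  0.03  0.23  0.23  0.24  0.22  0.04
0.50  0.07  0.08  0.00  0.01  0.02  0.00  0.02  0.23  0.24  0.21  0.23  0.23  0.24  0.22  0.01
0.45  0.08  0.08  0.00  0.39  0.39  0.31  0.01  0.24  0.24  0.21  0.23  0.23  0.25  0.22  0.03
0.40  0.08  0.06  0.00  0.02  0.30  0.34  0.34  0.21  0.24  0.20  0.24  0.23  0.27  0.27  0.01
0.35  0.08  0.00  0.00  0.00  0.32  0.34  0.35  0.04  0.21  0.04  0.23  0.24  0.26  0.26  0.23
0.30  0.08  0.00   nan   nan  0.31  0.31  0.37  0.37  0.04  0.04  0.23  0.24  0.28  0.28  0.23
0.25  0.07  0.01   nan   
[... 1490 characters left out ...]
 0.03  0.23  0.23  0.26  0.26  0.23
0.30  0.07  0.00 -0.00  0.01  0.31  0.31  0.36  0.37  0.04  0.04  0.23  0.23  0.28  0.28  0.23
0.25  0.07  0.00   nan   nan   nan   nan   nan  0.42  0.41   nan   nan   nan  0.28  0.28   nan
0.20  0.00  0.35  0.38  0.39   nan   nan   nan  0.42  0.44   nan   nan   nan   nan   nan   nan
0.15  0.00  0.35  0.34  0.38  0.35   nan   nan   nan  0.43   nan   nan -0.03 -0.00  0.00 -0.00
0.10 -0.00 -0.00   nan   nan   nan   nan   nan   nan   nan   nan   nan -0.03  0.00  0.00  0.00
0.05   nan   nan   nan   nan   nan   nan   nan   nan   nan   nan   nan   nan   nan  0.44  0.44
0.00   nan   nan   nan   nan   nan   nan   nan   nan   nan   nan   nan -0.00  0.43  0.42  0.44
```

View pics/foot0.png

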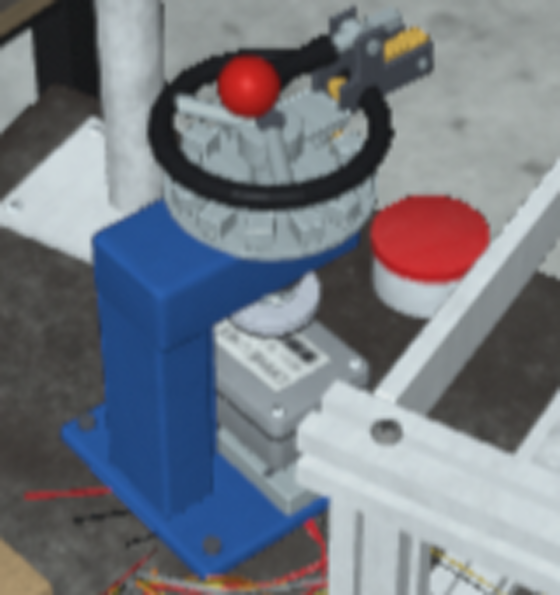

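The crop shows the foot clear above the grey box and the knob lying over the hub, so the geometry is consistent. The route is blocked by the post and hose, so I'll raise the tool first and then look at the hose.

```bash
python3 -m pendant '[[0,0,-1,0,0,0,0],[0,0,-2,0,0,0,0],[0,0,-3,0,0,0,0],[0,0,-4,0,0,0,0],[0,0,-5,0,0,0,0],[0,0,-6,0,0,0,0],[0,0,-7,0,0,0,0],[0,0,-7,0,0,0,0],[0,0,-7,0,0,0,0],[0,0,-7,0,0,0,0]]'
python3 - <<'E'
from h import *
np.set_printoptions(precision=3,suppress=True,linewidth=200)
o=manip.get_obs();print(o['clock'],o['joint_pos'],o['position'],o['ft_force'])
im1,_=manip.camera("side");im2,_=manip.camera("wrist");im3,_=manip.camera("top")
print(manip.get_calibration("wrist"))
f=lambda i:cv2.resize(i,(400,300),interpolation=cv2.INTER_AREA)
cv2.imwrite('pics/m1.png',np.vstack([np.hstack([f(im1),f(im2)]),np.hstack([f(im3),f(im3)*0])])[:,:,::-1])
E
```

```text
clock: 2.4
position: [0.185, -0.5897, 0.5786]
ee_rot: [0.988, 0.151, 0.001, 0.009]
ft_force: [0.9, 0.6, 0.0]
grip_width: 0.502
grasp_force: 0.0
2.4 [ 1.032  0.425  0.334  0.656 -0.155  2.058 -0.004] [ 0.185 -0.59   0.579] [0.937 0.569 0.025]
{'fx': 349.8113679660999, 'fy': 349.8113679660999, 'cx': 324.73320749690004, 'cy': 242.93866574969763, 'xyz': array([ 0.254, -0.565,  0.706]), 'orientation': array([-0.121,  0.076, -0.587,  0.797])}
```

View pics/m1.png

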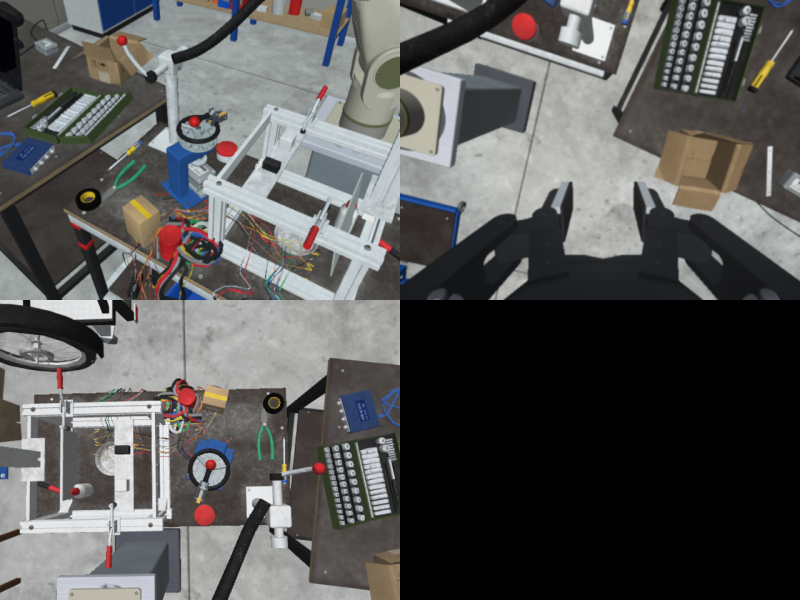

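The side tile shows the arm and hose clear. The wrist tile shows the hose running from the post (about 570,20) left towards the base (405,50). I'll measure its 3D course and check for clear heights.

Run:
```python
from h import *
np.set_printoptions(precision=3,suppress=True,linewidth=200)
for c in ["wrist","side","top"]:
    im,dep=manip.camera(c);cal=manip.get_calibration(c)
    v,u=np.nonzero((im.max(2)<60)&(dep>0))
    P=np.array([at_depth(cal,(a,b),dep[b,a]) for a,b in zip(u[::7],v[::7])])
    m=(P[:,2]>.28)&(P[:,0]>-.3)&(P[:,0]<.5)&(P[:,1]<.3)&(P[:,1]>-.5)
    if c=="wrist": m&=np.linalg.norm(P-[.185,-.59,.6],axis=1)>.2
    P=P[m];P=P[np.argsort(P[:,0])];print(c,len(P));print(P[::max(1,len(P)//14)])
```

```text
wrist 1182
[[ 0.201 -0.342  0.434]
 [ 0.219 -0.35   0.433]
 [ 0.227 -0.344  0.433]
 [ 0.234 -0.353  0.425]
 [ 0.24  -0.356  0.418]
 [ 0.247 -0.365  0.409]
 [ 0.254 -0.362  0.409]
 [ 0.261 -0.371  0.401]
 [ 0.269 -0.364  0.398]
 [ 0.278 -0.368  0.39 ]
 [ 0.286 -0.399  0.365]
 [ 0.295 -0.398  0.369]
 [ 0.305 -0.381  0.367]
 [ 0.316 -0.406  0.36 ]
 [ 0.334 -0.423  0.346]]
side 434
[[ 0.202 -0.313  0.434]
 [ 0.227 -0.33   0.421]
 [ 0.24  -0.335  0.414]
 [ 0.251 -0.365  0.406]
 [ 0.267 -0.358  0.4  ]
 [ 0.281 -0.368  0.381]
 [ 0.296 -0.392  0.371]
 [ 0.316 -0.382  0.356]
 [ 0.331 -0.393  0.351]
 [ 0.351 -0.404  0.343]
 [ 0.367 -0.413  0.332]
 [ 0.385 -0.441  0.339]
 [ 0.404 -0.441  0.319]
 [ 0.463 -0.492  0.303]]
top 527
[[ 0.238 -0.337  0.412]
 [ 0.25  -0.366  0.407]
 [ 0.26  -0.352  0.395]
 [ 0.27  -0.36   0.393]
 [ 0.281 -0.366  0.384]
 [ 0.292 -0.387  0.375]
 [ 0.304 -0.38   0.365]
 [ 0.317 -0.4    0.362]
 [ 0.331 -0.395  0.351]
 [ 0.345 -0.41   0.352]
 [ 0.359 -0.439  0.341]
 [ 0.374 -0.443  0.34 ]
 [ 0.389 -0.435  0.336]
 [ 0.403 -0.455  0.341]
 [ 0.467 -0.491  0.304]]
```

```bash
python3 -m pendant '[[0,0,1,0,0,0,0],[0.5,-0.6,1.1,0,0,0.5,0],[1,-1.2,1.1,0,0,1,0],[1.5,-1.9,1.1,0,0,1.5,0],[2,-2.5,1.1,0,0,2,0],[2.5,-3.1,1.1,0,0,2.5,0],[3,-3.7,1.1,0,0,3,0],[3.5,-4.4,1.1,0,0,3.5,0],[3.9,-5,1.1,0,0,4,0],[3.9,-5,1.1,0,0,4.5,0]]'
python3 - <<'E'
from h import *
np.set_printoptions(precision=3,suppress=True,linewidth=200)
o=manip.get_obs();print(o['joint_pos'],o['position'],o['ft_force'],o['tau']);r=R.from_quat(o['ee_rot']).as_matrix();print(r)
E
```

```text
clock: 3.95
position: [0.2974, -0.2915, 0.5198]
ee_rot: [0.987, -0.16, 0.005, 0.01]
ft_force: [-1.0, -0.3, -0.1]
grip_width: 0.504
grasp_force: 0.0
[ 0.587 -0.139  0.058  1.406  0.021  1.856 -1.243] [ 0.297 -0.292  0.52 ] [-0.964 -0.264 -0.116] [ -2.166 -29.741  -2.823 -38.118  -0.315   0.082   0.482]
[[ 0.948 -0.317  0.007]
 [-0.317 -0.948 -0.021]
 [ 0.014  0.017 -1.   ]]
```

```bash
python3 -m pendant '[[0.5,0,0,0,0,0.1,0],[1,0,0.1,0,0,0.2,0],[1.5,-0.1,0.4,0,0,0.3,0],[2,-0.1,0.8,0,0,0.4,0],[2.5,-0.1,1.2,0,0,0.5,0],[3,-0.1,1.6,0,0,0.5,0],[3.5,-0.2,2,0,0,0.5,0],[4,-0.2,2.3,0,0,0.5,0],[4,-0.2,2.3,0,0,0.5,0],[4,-0.2,2.3,0,0,0.5,0]]'
python3 - <<'E'
from h import *
np.set_printoptions(precision=4,suppress=True,linewidth=200)
o=manip.get_obs();print(o['joint_pos'],o['position']);print(R.from_quat(o['ee_rot']).as_matrix())
for c in ["wrist","side"]:
    im,dep=manip.camera(c);cal=manip.get_calibration(c)
    if c=="wrist": cv2.imwrite('pics/w1.png',im[:,:,::-1])
    for t,z in [("wheel_axis",.2),("hinge",.228),("knob_center",.228)]:
        for k in manip.tip_of(t,c)[:1]:
            px=k['pixel'];v=dep[int(px[1]),int(px[0])]
            print(c,t,k['p'],np.array(px),at_z(cal,px,z),at_depth(cal,px,v))
    m=manip.trace("knob_center",c)
    if m:
        v,u=np.nonzero(m[0]['pixels']&(im[:,:,0]>120)&(im[:,:,1]<80));P=np.array([at_depth(cal,(a,b),dep[b,a]) for a,b in zip(u,v)])
        P=P[(P[:,2]>.2)&(P[:,2]<.26)];print('knob surf',len(P))
        A=np.c_[2*P,np.ones(len(P))];s=np.linalg.lstsq(A,(P**2).sum(1),rcond=None)[0];print(s[:3],np.sqrt(s[3]+s[:3]@s[:3]))
E
```

```text
clock: 5.2
position: [0.4896, -0.3507, 0.4072]
ee_rot: [0.981, -0.196, 0.005, 0.009]
ft_force: [0.7, 0.5, 0.6]
grip_width: 0.5
grasp_force: 0.0
[ 0.5225  0.2395  0.0199  1.2453  0.0093  1.6408 -1.423 ] [ 0.4896 -0.3507  0.4072]
[[ 0.9231 -0.3846  0.0065]
 [-0.3844 -0.9229 -0.0203]
 [ 0.0138  0.0162 -0.9998]]
wrist wheel_axis 0.97 [309.7 227.1] [ 0.488  -0.3368  0.2   ] [ 0.4962 -0.3414  0.2408]
wrist hinge 0.58 [315.  285.4] [ 0.4397 -0.3223  0.228 ] [ 0.4422 -0.3234  0.2346]
wrist knob_center 0.67 [308.9 219.2] [ 0.5006 -0.3422  0.228 ] [ 0.5027 -0.3434  0.2397]
knob surf 596
[ 0.4983 -0.344   0.2286] 0.012941579513789278
side wheel_axis 0.67 [316.2 206.9] [ 0.4895 -0.337   0.2   ] [ 0.4927 -0.335   0.2031]
side hinge 0.88 [339.  179.1] [ 0.4405 -0.3243  0.228 ] [ 0.443  -0.323   0.2301]
side knob_center 0.61 [309.4 196.3] [ 0.5023 -0.3413  0.228 ] [ 0.5064 -0.3387  0.2319]
knob surf 208
[ 0.4987 -0.3415  0.2288] 0.011219804887793113
```

View pics/w1.png

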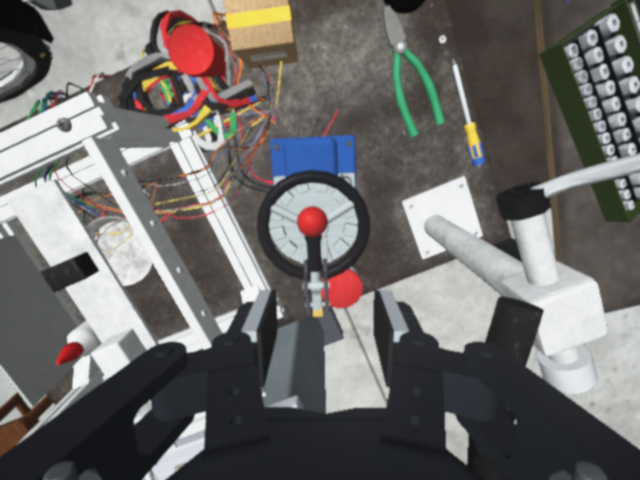

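The wrist view shows the knob at (312,221), the hinge at (315,285) and clear space around them. My estimates are knob (0.497,-0.344), hinge (0.4385,-0.323) and wheel axis (0.486,-0.339). I'm descending.

```bash
python3 -m pendant '[[0,-0.2,0.5,0,0,0,0.2],[0,-0.2,1,0,0,0,0.2],[0,-0.2,1.5,0,0,0,0.2],[0,-0.2,2,0,0,0,0.2],[0,-0.2,2.3,0,0,0,0.2],[0,-0.2,2.3,0,0,0,0.2],[0,-0.2,2.3,0,0,0,0.2],[0,-0.2,2.3,0,0,0,0.2],[0,-0.2,2.3,0,0,0,0.2],[0,-0.2,2.3,0,0,0,0.2]]' 60
python3 - <<'E'
from h import *
np.set_printoptions(precision=4,suppress=True,linewidth=200)
o=manip.get_obs();print(o['joint_pos'],o['position'],o['ft_force']);print(R.from_quat(o['ee_rot']).as_matrix())
for c in ["wrist","top"]:
    im,dep=manip.camera(c);cal=manip.get_calibration(c)
    for t,z in [("wheel_axis",.2),("hinge",.228),("knob_center",.228)]:
        for k in manip.tip_of(t,c)[:1]:
            px=k['pixel'];print(c,t,k['p'],np.array(px),at_z(cal,px,z))
    m=manip.trace("knob_center",c)
    if m:
        v,u=np.nonzero(m[0]['pixels']&(im[:,:,0]>120)&(im[:,:,1]<80))
        print('blob',u.mean(),v.mean(),at_z(cal,(u.mean(),v.mean()),.232))
        P=np.array([at_depth(cal,(a,b),dep[b,a]) for a,b in zip(u,v)])
        P=P[(P[:,2]>.2)&(P[:,2]<.26)]
        A=np.c_[2*P,np.ones(len(P))];s=np.linalg.lstsq(A,(P**2).sum(1),rcond=None)[0];print(s[:3],np.sqrt(s[3]+s[:3]@s[:3]))
E
```

```text
clock: 6.95
position: [0.4946, -0.3437, 0.2917]
ee_rot: [0.981, -0.196, 0.005, 0.009]
ft_force: [0.5, 0.7, -0.2]
grip_width: 0.599
grasp_force: 0.0
[ 0.5185  0.2484  0.0062  1.4705  0.0127  1.4069 -1.4426] [ 0.4946 -0.3437  0.2917] [ 0.5123  0.661  -0.1595]
[[ 0.9232 -0.3843  0.0066]
 [-0.3841 -0.9231 -0.0201]
 [ 0.0138  0.016  -0.9998]]
wrist wheel_axis 0.71 [322.7 264.5] [ 0.4897 -0.3407  0.2   ]
wrist hinge 0.58 [323.5 359.4] [ 0.4403 -0.3202  0.228 ]
wrist knob_center 0.63 [322.5 264.5] [ 0.4988 -0.344   0.228 ]
blob 322.5165692007797 265.9792072774529 [ 0.4993 -0.3442  0.232 ]
[ 0.498  -0.3437  0.2275] 0.01338474172186461
```

```bash
python3 -m pendant '[[0,0,0.4,0,0,0,0.2],[0.05,-0.05,0.8,0,0,0,0.2],[0.05,-0.05,1.1,0,0,0,0.2],[0.05,-0.05,1.3,0,0,0,0.2],[0.05,-0.05,1.3,0,0,0,0.2],[0.05,-0.05,1.3,0,0,0,-1],[0.05,-0.05,1.3,0,0,0,-1],[0.05,-0.05,1.3,0,0,0,-1],[0.05,-0.05,1.3,0,0,0,-1],[0.05,-0.05,1.3,0,0,0,-1]]' 50
python3 - <<'E'
from h import *
np.set_printoptions(precision=4,suppress=True,linewidth=200)
o=manip.get_obs();print(o['position'],o['ft_force'],o['grip_width']*85,o['grasp_force'])
E
```

```text
clock: 8.7
position: [0.4983, -0.3444, 0.2271]
ee_rot: [0.98, -0.196, 0.006, 0.01]
ft_force: [-0.9, -5.3, 5.0]
grip_width: 0.297
grasp_force: 49.1
[ 0.4983 -0.3444  0.2271] [-0.8505 -5.3396  4.9763] 25.22474181406352 49.071950912475586
```

```bash
python3 -m pendant '[[0,0,-0.22,0,0,0,-1],[-0.08,0,-0.42,0,0,0,-1],[-0.17,0,-0.62,0,0,0,-1],[-0.29,0,-0.8,0,0,0,-1],[-0.44,0,-0.95,0,0,0,-1],[-0.62,0,-1.07,0,0,0,-1],[-0.82,0,-1.17,0,0,0,-1],[-1.02,0.02,-1.22,0,0,0,-1],[-1.2,0.02,-1.24,0,0,0,-1],[-1.2,0.02,-1.24,0,0,0,-1]]'
python3 - <<'E'
from h import *
np.set_printoptions(precision=4,suppress=True,linewidth=200)
o=manip.get_obs();print(o['position'],o['ft_force'],o['grip_width']*85,o['grasp_force'])
im,dep=manip.camera("side")
cv2.imwrite('pics/s2.png',cv2.resize(im[60:340,200:440],None,fx=2,fy=2,interpolation=cv2.INTER_CUBIC)[:,:,::-1])
E
```

```text
clock: 9.95
position: [0.4422, -0.3213, 0.2895]
ee_rot: [0.98, -0.196, 0.007, 0.01]
ft_force: [-0.3, -6.1, 9.8]
grip_width: 0.297
grasp_force: 50.0
[ 0.4422 -0.3213  0.2895] [-0.3126 -6.1191  9.8413] 25.281712160364155 49.9882435798645
```

View pics/s2.png

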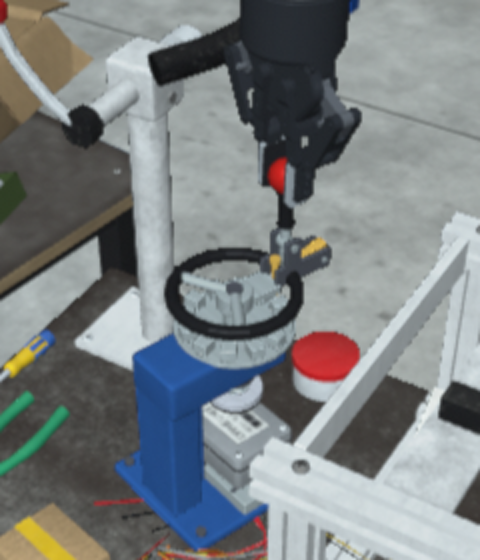

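The side crop shows the handle almost upright in the jaws, with the knob at (280,175). Next I'll push it past the latch.

```bash
python3 -m pendant '[[-0.05,0,-0.02,0,0,0,-1],[-0.1,0,-0.02,0,0,0,-1],[-0.15,0,-0.02,0,0,0,-1],[-0.18,0,-0.02,0,0,0,-1],[-0.21,0,-0.02,0,0,0,-1],[-0.21,0,-0.02,0,0,0,-1],[-0.21,0,-0.02,0,0,0,-1],[-0.21,0,-0.02,0,0,0,-1],[-0.21,0,-0.02,0,0,0,-1],[-0.21,0,-0.02,0,0,0,-1]]'
python3 -c "
from h import *
o=manip.get_obs();print(o['position'],o['ft_force'])"
```

```text
clock: 11.25
position: [0.4324, -0.3169, 0.2889]
ee_rot: [0.981, -0.196, 0.006, 0.01]
ft_force: [0.5, -5.7, 2.7]
grip_width: 0.292
grasp_force: 49.5
[ 0.43241245 -0.3168779   0.2889291 ] [ 0.52093215 -5.67028684  2.73256447]
```

```bash
python3 -m pendant '[[-0.04,0,0,0,0,0,-1],[-0.04,0,0,0,0,0,-1],[-0.04,0,0,0,0,0,-1],[0.06,0,0,0,0,0,-1],[0.13,0,0,0,0,0,-1],[0.13,0,0,0,0,0,-1],[0.13,0,0,0,0,0,-0.1],[0.13,0,0,0,0,0,-0.1],[0.13,0,0,0,0,0,-0.1],[0.13,0,0,0,0,0,-0.1]]'
python3 - <<'E'
from h import *
np.set_printoptions(precision=4,suppress=True,linewidth=200)
o=manip.get_obs();print(o['position'],o['ft_force'])
for c in ["side","top","wrist"]:
    im,dep=manip.camera(c);cal=manip.get_calibration(c)
    if c=="wrist": cv2.imwrite('pics/w3.png',cv2.resize(im,(400,300))[:,:,::-1])
    if c=="side": cv2.imwrite('pics/s3.png',cv2.resize(im[100:220,250:410],None,fx=2.5,fy=2.5,interpolation=cv2.INTER_CUBIC)[:,:,::-1])
    for k in manip.tip_of("knob_center",c)[:1]: print(c,k['p'],np.array(k['pixel']),at_z(cal,k['pixel'],.290))
    for k in manip.tip_of("hinge",c)[:1]: print(c,k['p'],np.array(k['pixel']),at_z(cal,k['pixel'],.228))
a=cv2.imread('pics/w3.png');b=cv2.imread('pics/s3.png');cv2.imwrite('pics/c3.png',np.hstack([a,b]))
E
```

```text
clock: 12.5
position: [0.4384, -0.3184, 0.2885]
ee_rot: [0.981, -0.196, 0.005, 0.009]
ft_force: [-0.9, -0.0, 0.1]
grip_width: 0.449
grasp_force: 0.0
[ 0.4384 -0.3184  0.2885] [-0.9444 -0.0172  0.1379]
side 0.94 [342.7 147.4] [ 0.4414 -0.319   0.29  ]
side 0.85 [343.8 181.6] [ 0.4423 -0.3146  0.228 ]
wrist 0.72 [321.8 266.7] [ 0.4425 -0.3185  0.228 ]
```

View pics/c3.png

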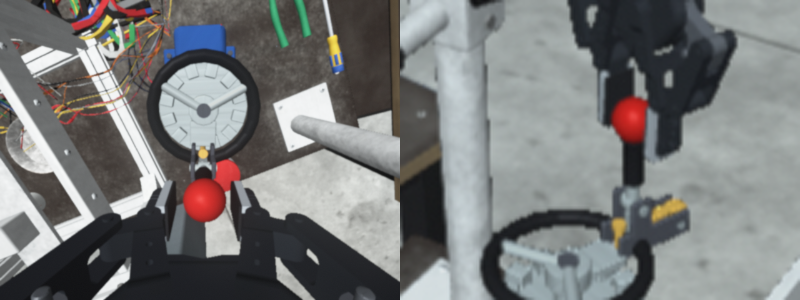

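The picture shows the released handle standing upright between the open jaws, knob at (205,200) in the wrist tile, so it is latched. Next I'll measure the wheel axis and knob from here.

Run:
```python
from h import *
np.set_printoptions(precision=4,suppress=True,linewidth=200)
from scipy.optimize import least_squares
for c in ["wrist","side","top"]:
    im,dep=manip.camera(c);cal=manip.get_calibration(c)
    for k in manip.tip_of("wheel_axis",c)[:1]: print(c,k['p'],np.array(k['pixel']),at_z(cal,k['pixel'],.2))
    m=manip.trace("knob_center",c)
    if m:
        v,u=np.nonzero(m[0]['pixels']&(im[:,:,0]>120)&(im[:,:,1]<80))
        P=np.array([at_depth(cal,(a,b),dep[b,a]) for a,b in zip(u,v)]);P=P[(P[:,2]>.26)&(P[:,2]<.32)]
        s=least_squares(lambda s:np.linalg.norm(P-s,axis=1)-.014,[.44,-.32,.29],loss='soft_l1',f_scale=.001);print('knob',s.x,len(P))
    # rim: dark pixels with z .19-.212 near the axis
    v,u=np.nonzero((im.max(2)<70)&(dep>0));P=np.array([at_depth(cal,(a,b),dep[b,a]) for a,b in zip(u,v)])
    P=P[(abs(P[:,2]-.203)<.006)&(np.hypot(P[:,0]-.487,P[:,1]+.339)<.066)&(np.hypot(P[:,0]-.487,P[:,1]+.339)>.036)]
    s=least_squares(lambda s:np.hypot(P[:,0]-s[0],P[:,1]-s[1])-s[2],[.487,-.339,.05],loss='soft_l1',f_scale=.002);print('rim',s.x,len(P))
```

```text
wrist 0.79 [323.7 177.1] [ 0.4864 -0.3384  0.2   ]
knob [ 0.441  -0.3196  0.2889] 3553
rim [ 0.4871 -0.3397  0.0488] 9193
side 0.97 [312.1 203. ] [ 0.4845 -0.3476  0.2   ]
knob [ 0.4395 -0.3189  0.2877] 187
rim [ 0.4884 -0.3367  0.0498] 933
top 0.81 [336.1 270.1] [ 0.4857 -0.3431  0.2   ]Traceback (most recent call last):
  File "<stdin>", line 10, in <module>
IndexError: too many indices for array: array is 1-dimensional, but 2 were indexed
```

Run:
```python
from h import *
np.set_printoptions(precision=3,suppress=True,linewidth=200)
im0=cv2.imread('pics/top0.png')
for c in ["side","top","wrist"]:
    im,dep=manip.camera(c);cal=manip.get_calibration(c)
    v,u=np.nonzero(dep>0);D=np.stack([(u-cal['cx'])/cal['fx'],-(v-cal['cy'])/cal['fy'],-np.ones(u.shape)],-1)*dep[v,u][:,None]
    P=R.from_quat(cal['orientation']).apply(D)+cal['xyz']
    m=(P[:,2]>.26)&(P[:,2]<.6)&(np.hypot(P[:,0]-.468,P[:,1]+.385)<.15)&(P[:,1]<-.38)&(np.hypot(P[:,0]-.438,P[:,1]+.318)>.075)
    P=P[m]
    if len(P):
        d=np.hypot(P[:,0]-.468,P[:,1]+.385);i=np.argsort(d);print(c,len(P));print(np.c_[P,d][i[::max(1,len(i)//12)]])
```

```text
side 2432
[[ 0.414 -0.44   0.323  0.078]
 [ 0.395 -0.434  0.323  0.088]
 [ 0.383 -0.424  0.322  0.094]
 [ 0.389 -0.444  0.339  0.098]
 [ 0.388 -0.449  0.338  0.103]
 [ 0.431 -0.487  0.294  0.108]
 [ 0.394 -0.469  0.287  0.112]
 [ 0.356 -0.412  0.343  0.115]
 [ 0.469 -0.504  0.301  0.119]
 [ 0.398 -0.487  0.311  0.124]
 [ 0.398 -0.496  0.31   0.131]
 [ 0.395 -0.505  0.312  0.141]
 [ 0.481 -0.534  0.332  0.15 ]]
top 3848
[[ 0.416 -0.447  0.326  0.081]
 [ 0.383 -0.428  0.337  0.096]
 [ 0.47  -0.487  0.302  0.102]
 [ 0.437 -0.488  0.3    0.108]
 [ 0.445 -0.495  0.3    0.113]
 [ 0.462 -0.502  0.304  0.117]
 [ 0.348 -0.403  0.339  0.121]
 [ 0.383 -0.477  0.314  0.126]
 [ 0.37  -0.47   0.298  0.13 ]
 [ 0.363 -0.47   0.299  0.135]
 [ 0.374 -0.489  0.314  0.14 ]
 [ 0.393 -0.509  0.315  0.145]
 [ 0.388 -0.512  0.315  0.15 ]]
```

```bash
python3 -m pendant '[[0.04,0,0,0,0,0,-0.1],[0.04,0,0,0,0,0,-1],[0.04,0,0,0,0,0,-1],[0.04,0,0,0,0,0,-1],[0.06,-0.18,0,0,0,0,-1],[0.1,-0.35,0,0,0,0,-1],[0.18,-0.52,0,0,0,0,-1],[0.28,-0.66,-0.01,0,0,0,-1],[0.41,-0.79,-0.01,0,0,0,-1],[0.55,-0.89,-0.01,0,0,0,-1]]'
cat > st.py <<'E'
from h import *
np.set_printoptions(precision=4,suppress=True,linewidth=200)
o=manip.get_obs();p=o['position'];d=p[:2]-np.array([.4871,-.3395]);f=o['ft_force']
rad=d/np.hypot(*d);tan=np.array([rad[1],-rad[0]])
print(o['clock'],p,'r',np.hypot(*d),'wind',(156.7-np.degrees(np.arctan2(d[1],d[0])))%360,'Ftan',f[:2]@tan,'Frad',f[:2]@rad,'Fz',f[2],'jaw',o['grip_width']*85,'tilt',R.from_quat(o['ee_rot']).as_matrix()[2,:2])
E
python3 st.py
```

```text
clock: 14.8
position: [0.4799, -0.2896, 0.289]
ee_rot: [0.98, -0.197, 0.004, 0.01]
ft_force: [-6.1, -6.0, 4.9]
grip_width: 0.295
grasp_force: 49.3
14.8 [ 0.4799 -0.2896  0.289 ] r 0.05046781042942539 wind 58.47737186967095 Ftan -6.8863714814117385 Frad -5.062421598108749 Fz 4.887184596857295 jaw 25.047312756878643 tilt [0.0127 0.0183]
```

```bash
python3 -m pendant '[[0.25,-0.1,0,0,0,0,-1],[0.51,-0.14,0,0,0,0,-1],[0.78,-0.1,0.01,0,0,0,-1],[1.03,0,0.01,0,0,0,-1],[1.24,0.16,0.02,0,0,0,-1],[1.41,0.38,0.02,0,0,0,-1],[1.51,0.62,0.03,0,0,0,-1],[1.54,0.89,0.03,0,0,0,-1],[1.51,1.16,0.04,0,0,0,-1],[1.41,1.41,0.04,0,0,0,-1]]'
python3 st.py
```

```text
clock: 16.05
position: [0.5206, -0.3778, 0.2891]
ee_rot: [0.981, -0.194, 0.006, 0.007]
ft_force: [3.5, 6.4, 4.1]
grip_width: 0.298
grasp_force: 49.4
16.05 [ 0.5206 -0.3778  0.2891] r 0.05084219801811413 wind 205.49641466797533 Ftan -6.846729181774143 Frad -2.540902360725424 Fz 4.076196684931537 jaw 25.2944751534831 tilt [0.014  0.0121]
```

```bash
python3 -m pendant '[[-0.16,0.21,0,0,0,0,-1],[-0.38,0.38,0,0,0,0,-1],[-0.62,0.48,0,0,0,0,-1],[-0.89,0.51,-0.01,0,0,0,-1],[-1.16,0.48,-0.01,0,0,0,-1],[-1.41,0.38,-0.02,0,0,0,-1],[-1.62,0.21,-0.02,0,0,0,-1],[-1.78,0,-0.03,0,0,0,-1],[-1.89,-0.25,-0.03,0,0,0,-1],[-1.92,-0.51,-0.03,0,0,0,-1]]'
python3 st.py
python3 - <<'E'
from h import *
im,dep=manip.camera("side")
cv2.imwrite('pics/f4.png',cv2.resize(im[200:320,260:380],None,fx=5,fy=5,interpolation=cv2.INTER_CUBIC)[:,:,::-1])
E
```

```text
clock: 17.3
position: [0.4394, -0.3211, 0.289]
ee_rot: [0.98, -0.197, 0.005, 0.01]
ft_force: [-1.6, -7.5, 4.4]
grip_width: 0.294
grasp_force: 49.7
17.3 [ 0.4394 -0.3211  0.289 ] r 0.05111257240725404 wind 357.78112338812525 Ftan -7.531355970801373 Frad -1.2374734953032878 Fz 4.407015748389428 jaw 25.001872382487917 tilt [0.0146 0.0181]
```

View pics/f4.png

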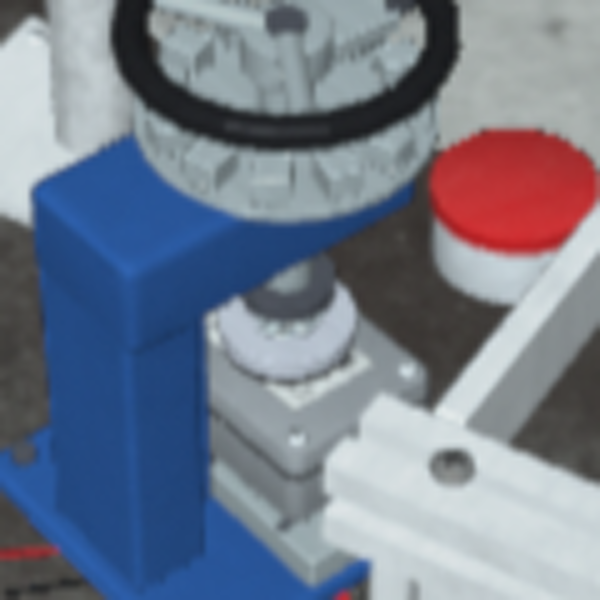

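The crop shows the foot nearly on the box lid, with the gap between collar and foot (the spring) still open. I'll continue carefully.

```bash
python3 -m pendant '[[0.01,-0.13,0,0,0,0,-1],[0.03,-0.25,0,0,0,0,-1],[0.07,-0.37,0,0,0,0,-1],[0.12,-0.48,0,0,0,0,-1],[0.19,-0.59,-0.01,0,0,0,-1],[0.26,-0.69,-0.01,0,0,0,-1],[0.35,-0.78,-0.01,0,0,0,-1],[0.45,-0.85,-0.01,0,0,0,-1],[0.56,-0.92,-0.01,0,0,0,-1],[0.68,-0.97,-0.01,0,0,0,-1]]'
python3 st.py
```

```text
clock: 18.6
position: [0.4889, -0.2896, 0.289]
ee_rot: [0.98, -0.197, 0.004, 0.01]
ft_force: [-5.7, -3.8, 5.3]
grip_width: 0.298
grasp_force: 49.8
18.6 [ 0.4889 -0.2896  0.289 ] r 0.049954045032162504 wind 68.80817797578462 Ftan -5.564030030895468 Frad -4.023669270008996 Fz 5.345238781207535 jaw 25.29396819642038 tilt [0.0121 0.0178]
```

```bash
python3 -m pendant '[[0.05,-0.02,0,0,0,0,-1],[0.1,-0.03,0,0,0,0,-1],[0.15,-0.04,0,0,0,0,-1],[0.21,-0.05,0,0,0,0,-1],[0.26,-0.06,0,0,0,0,-1],[0.32,-0.06,0,0,0,0,-1],[0.37,-0.06,0,0,0,0,-1],[0.42,-0.06,0,0,0,0,-1],[0.48,-0.06,0,0,0,0,-1],[0.53,-0.05,0,0,0,0,-1]]'
python3 st.py
```

```text
clock: 19.85
position: [0.5138, -0.2972, 0.289]
ee_rot: [0.98, -0.197, 0.003, 0.01]
ft_force: [-8.7, -1.6, 4.9]
grip_width: 0.294
grasp_force: 49.8
19.85 [ 0.5138 -0.2972  0.289 ] r 0.05003413323227795 wind 98.88722146527546 Ftan -6.4539198382112986 Frad -6.00514554259456 Fz 4.939744771701492 jaw 24.980597889049236 tilt [0.0104 0.0176]
```

```bash
python3 -m pendant '[[0.03,0.01,0,0,0,0,-1],[0.07,0.02,0,0,0,0,-1],[0.1,0.03,0,0,0,0,-1],[0.14,0.04,0,0,0,0,-1],[0.17,0.05,0,0,0,0,-1],[0.21,0.06,0,0,0,0,-1],[0.24,0.08,0.01,0,0,0,-1],[0.27,0.09,0.01,0,0,0,-1],[0.3,0.11,0.01,0,0,0,-1],[0.33,0.12,0.01,0,0,0,-1]]'
python3 st.py
python3 - <<'E'
from h import *
im,dep=manip.camera("side")
cv2.imwrite('pics/f5.png',cv2.resize(im[200:320,260:380],None,fx=5,fy=5,interpolation=cv2.INTER_CUBIC)[:,:,::-1])
E
```

```text
clock: 21.1
position: [0.5268, -0.3082, 0.2889]
ee_rot: [0.98, -0.196, 0.003, 0.009]
ft_force: [-10.1, 0.5, 6.5]
grip_width: 0.295
grasp_force: 49.9
21.1 [ 0.5268 -0.3082  0.2889] r 0.05052914650953868 wind 118.48763139177007 Ftan -6.6206045069019135 Frad -7.67885460415502 Fz 6.534278982175648 jaw 25.050804650618325 tilt [0.01   0.0166]
```

View pics/f5.png

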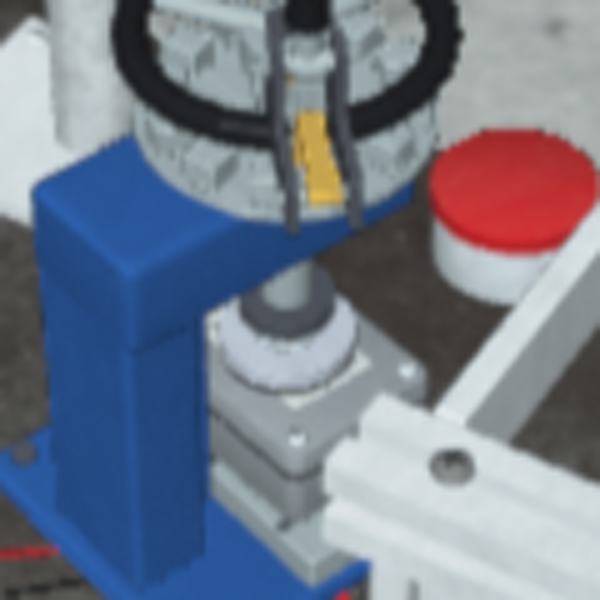

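The crop shows the foot on the lid, with the collar-to-foot gap smaller, so the spring is starting to squeeze. I'll take small steps and watch the force.

```bash
python3 -m pendant '[[0.02,0.03,0,0,0,0,-1],[0.05,0.05,0,0,0,0,-1],[0.07,0.08,0,0,0,0,-1],[0.1,0.1,0,0,0,0,-1],[0.13,0.12,0,0,0,0,-1],[0.15,0.15,0,0,0,0,-1],[0.18,0.17,0.01,0,0,0,-1],[0.2,0.2,0.01,0,0,0,-1],[0.23,0.22,0.01,0,0,0,-1],[0.25,0.25,0.01,0,0,0,-1]]'
python3 st.py
```

```text
clock: 22.4
position: [0.5346, -0.323, 0.2889]
ee_rot: [0.981, -0.195, 0.004, 0.008]
ft_force: [-6.3, 5.9, 6.1]
grip_width: 0.292
grasp_force: 50.0
22.4 [ 0.5346 -0.323   0.2889] r 0.05030145387157871 wind 137.49875785950326 Ftan -7.624074158625553 Frad -3.9807017359907335 Fz 6.071261304609959 jaw 24.82575780367774 tilt [0.0106 0.0145]
```

```bash
python3 -m pendant '[[0.02,0.03,0,0,0,0,-1],[0.04,0.06,0,0,0,0,-1],[0.06,0.09,0,0,0,0,-1],[0.08,0.12,0,0,0,0,-1],[0.1,0.15,0,0,0,0,-1],[0.12,0.18,0,0,0,0,-1],[0.14,0.21,0.01,0,0,0,-1],[0.15,0.24,0.01,0,0,0,-1],[0.17,0.28,0.01,0,0,0,-1],[0.18,0.31,0.01,0,0,0,-1]]'
python3 st.py
```

```text
clock: 23.65
position: [0.5381, -0.3396, 0.289]
ee_rot: [0.981, -0.195, 0.005, 0.007]
ft_force: [-2.9, 7.6, 7.3]
grip_width: 0.294
grasp_force: 50.0
23.65 [ 0.5381 -0.3396  0.289 ] r 0.05095540781130555 wind 156.8527384473273 Ftan -7.588344979814083 Frad -2.9371533237380847 Fz 7.254685073419261 jaw 25.030349972763762 tilt [0.0119 0.0128]
```

```bash
python3 -m pendant '[[0.01,0.03,0,0,0,0,-1],[0.02,0.07,0,0,0,0,-1],[0.03,0.1,0,0,0,0,-1],[0.04,0.14,0,0,0,0,-1],[0.05,0.17,-0.01,0,0,0,-1],[0.05,0.21,-0.01,0,0,0,-1],[0.06,0.24,-0.01,0,0,0,-1],[0.06,0.28,-0.01,0,0,0,-1],[0.06,0.32,-0.01,0,0,0,-1],[0.06,0.35,-0.01,0,0,0,-1]]'
python3 st.py
python3 - <<'E'
from h import *
im,dep=manip.camera("side")
a=cv2.imread('pics/f4.png')[200:420,180:420];b=cv2.imread('pics/f5.png')[200:420,180:420]
c=cv2.resize(im[200:320,260:380],None,fx=5,fy=5,interpolation=cv2.INTER_CUBIC)[:,:,::-1][200:420,180:420]
cv2.imwrite('pics/f6.png',np.hstack([a,b,c]))
E
```

```text
clock: 24.9
position: [0.5347, -0.356, 0.2891]
ee_rot: [0.981, -0.194, 0.005, 0.007]
ft_force: [1.0, 9.1, 2.3]
grip_width: 0.295
grasp_force: 49.7
24.9 [ 0.5347 -0.356   0.2891] r 0.050435982446182595 wind 175.83714765190277 Ftan -8.956308351181493 Frad -2.0980277767255853 Fz 2.307333297742745 jaw 25.075860612755786 tilt [0.0117 0.0114]
```

View pics/f6.png

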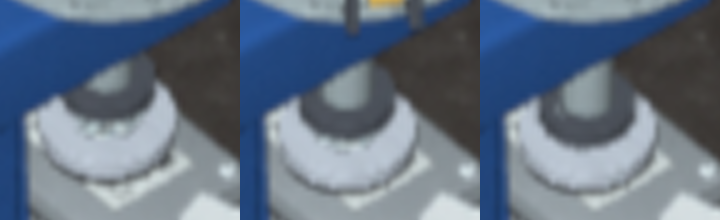

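The tiles show the foot stationary on the lid and the collar sinking towards it, so the spring is nearly squeezed. I'm taking 10° steps.

```bash
python3 -m pendant '[[0,0.02,0,0,0,0,-1],[0,0.04,0,0,0,0,-1],[0,0.05,0,0,0,0,-1],[0,0.07,0,0,0,0,-1],[0,0.09,0,0,0,0,-1],[-0.01,0.11,0,0,0,0,-1],[-0.01,0.13,0,0,0,0,-1],[-0.01,0.14,0,0,0,0,-1],[-0.01,0.16,0,0,0,0,-1],[-0.02,0.18,0,0,0,0,-1]]'
python3 st.py
```

```text
clock: 26.2
position: [0.5308, -0.3636, 0.2891]
ee_rot: [0.981, -0.194, 0.005, 0.007]
ft_force: [2.3, 8.8, 2.1]
grip_width: 0.294
grasp_force: 49.7
26.2 [ 0.5308 -0.3636  0.2891] r 0.04992623348423864 wind 185.60182132924487 Ftan -8.810787928251948 Frad -2.2220226471246383 Fz 2.064110827265604 jaw 24.97742710606693 tilt [0.0121 0.011 ]
```

```bash
python3 -m pendant '[[0,0.02,0,0,0,0,-1],[-0.01,0.04,0,0,0,0,-1],[-0.01,0.05,0,0,0,0,-1],[-0.01,0.07,0,0,0,0,-1],[-0.02,0.09,0,0,0,0,-1],[-0.02,0.11,0,0,0,0,-1],[-0.03,0.12,0,0,0,0,-1],[-0.03,0.14,0,0,0,0,-1],[-0.04,0.16,0,0,0,0,-1],[-0.05,0.17,0,0,0,0,-1]]'
python3 st.py
```

```text
clock: 27.45
position: [0.5255, -0.3704, 0.2891]
ee_rot: [0.981, -0.194, 0.005, 0.006]
ft_force: [3.9, 8.6, 1.4]
grip_width: 0.294
grasp_force: 49.7
27.45 [ 0.5255 -0.3704  0.2891] r 0.04929594842202552 wind 195.4956288857025 Ftan -9.16433193336405 Frad -2.404550558606805 Fz 1.3811313172246862 jaw 24.964227178650475 tilt [0.0124 0.0108]
```

```bash
python3 -m pendant '[[0,0.02,0,0,0,0,-1],[0,0.04,0,0,0,0,-1],[0,0.06,0,0,0,0,-1],[0,0.08,0,0,0,0,-1],[-0.01,0.09,0,0,0,0,-1],[-0.02,0.11,0,0,0,0,-1],[-0.03,0.12,0,0,0,0,-1],[-0.04,0.14,0,0,0,0,-1],[-0.05,0.15,0,0,0,0,-1],[-0.06,0.17,0,0,0,0,-1]]'
python3 st.py
```

```text
clock: 28.7
position: [0.5203, -0.3764, 0.2892]
ee_rot: [0.981, -0.193, 0.006, 0.006]
ft_force: [6.5, 11.1, 0.8]
grip_width: 0.29
grasp_force: 49.7
28.7 [ 0.5203 -0.3764  0.2892] r 0.04961839536628764 wind 204.7355287392279 Ftan -12.226433212193333 Frad -3.939184201551464 Fz 0.8458943449043097 jaw 24.636817519445827 tilt [0.0131 0.0097]
```

The force jumped to 12 N. I'll go a few degrees further, very slowly, to confirm it is firm.

```bash
python3 -m pendant '[[0,0.01,0,0,0,0,-1],[-0.01,0.02,0,0,0,0,-1],[-0.01,0.03,0,0,0,0,-1],[-0.02,0.03,0,0,0,0,-1],[-0.02,0.04,0,0,0,0,-1],[-0.03,0.05,0,0,0,0,-1],[-0.03,0.06,0,0,0,0,-1],[-0.03,0.06,0,0,0,0,-1],[-0.03,0.06,0,0,0,0,-1],[-0.03,0.06,0,0,0,0,-1]]'
python3 st.py
```

```text
clock: 29.95
position: [0.5186, -0.3778, 0.2892]
ee_rot: [0.981, -0.193, 0.006, 0.006]
ft_force: [8.1, 11.1, 0.5]
grip_width: 0.293
grasp_force: 49.7
29.95 [ 0.5186 -0.3778  0.2892] r 0.04954292392177704 wind 207.29152895763508 Ftan -13.271149409977808 Frad -3.4540378630865027 Fz 0.49953836279247266 jaw 24.946351813084963 tilt [0.0138 0.0087]
```

```bash
python3 -m pendant '[[-0.01,0.01,0,0,0,0,-1],[-0.01,0.02,0,0,0,0,-1],[-0.02,0.03,0,0,0,0,-1],[-0.03,0.04,0,0,0,0,-1],[-0.03,0.05,0,0,0,0,-1],[-0.04,0.06,0,0,0,0,-1],[-0.04,0.06,0,0,0,0,-1],[-0.04,0.06,0,0,0,0,-1],[-0.04,0.06,0,0,0,0,-1],[-0.04,0.06,0,0,0,0,-1]]'
python3 st.py
python3 - <<'E'
from h import *
im,dep=manip.camera("side")
b=cv2.imread('pics/f6.png')[:,240:]
c=cv2.resize(im[200:320,260:380],None,fx=5,fy=5,interpolation=cv2.INTER_CUBIC)[:,:,::-1][200:420,180:420]
cv2.imwrite('pics/f7.png',np.hstack([b,c]))
E
```

```text
clock: 31.2
position: [0.5165, -0.3792, 0.2892]
ee_rot: [0.981, -0.192, 0.007, 0.005]
ft_force: [12.5, 12.2, -1.9]
grip_width: 0.291
grasp_force: 49.8
31.2 [ 0.5165 -0.3792  0.2892] r 0.049367335877747824 wind 210.15684794803786 Ftan -17.35193199523989 Frad -2.3569390206744423 Fz -1.9378935971916478 jaw 24.696051405010994 tilt [0.015  0.0078]
```

View pics/f7.png

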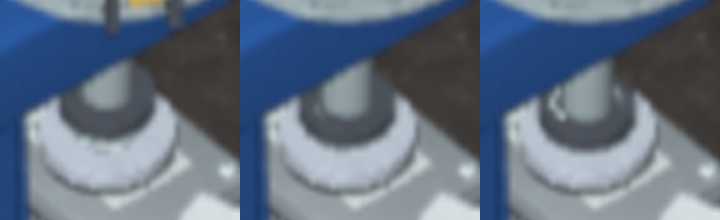

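The force is 17 N, the wheel is firm and the collar is seated in the foot in the third tile. I'll ease off slightly, release and lift clear.

```bash
python3 -m pendant '[[0.01,-0.02,0,0,0,0,-1],[0.02,-0.04,0,0,0,0,-1],[0.02,-0.05,0,0,0,0,-1],[0.02,-0.05,0,0,0,0,0.2],[0.02,-0.05,0,0,0,0,0.2],[0.02,-0.05,0,0,0,0,0.2],[0.02,-0.05,0,0,0,0,0.2],[0.02,-0.05,0,0,0,0,0.2],[0.02,-0.05,0,0,0,0,0.2],[0.02,-0.05,0,0,0,0,0.2]]'
python3 - <<'E'
from h import *
from scipy.optimize import least_squares
np.set_printoptions(precision=4,suppress=True,linewidth=200)
o=manip.get_obs();print(o['position'],o['ft_force'])
im,dep=manip.camera("wrist");cal=manip.get_calibration("wrist")
v,u=np.nonzero((im[:,:,0]>120)&(im[:,:,1]<80)&(dep>0));P=np.array([at_depth(cal,(a,b),dep[b,a]) for a,b in zip(u,v)]);P=P[(P[:,2]>.26)&(P[:,2]<.32)]
s=least_squares(lambda s:np.linalg.norm(P-s,axis=1)-.014,[.517,-.379,.29],loss='soft_l1',f_scale=.001).x
d=s[:2]-[.4871,-.3395];print('knob',s,len(P),'r',np.hypot(*d),'wind',156.7-np.degrees(np.arctan2(d[1],d[0])))
print('knob in tool',R.from_quat(o['ee_rot']).inv().apply(s-o['position']))
E
```

```text
clock: 32.5
position: [0.5139, -0.3832, 0.2899]
ee_rot: [0.981, -0.196, 0.005, 0.009]
ft_force: [-0.6, -0.0, -0.3]
grip_width: 0.602
grasp_force: 0.0
[ 0.5139 -0.3832  0.2899] [-0.583  -0.0307 -0.3052]
knob [ 0.5219 -0.3739  0.2889] 3435 r 0.048976813918307764 wind 201.38845592757724
knob in tool [ 0.0038 -0.0116  0.0009]
```

The knob rests against the trailing pad and the wheel has sprung back a few degrees. I'll press it firm again with the open pad, so that nothing drags it back on retreat.

```bash
python3 -m pendant '[[-0.01,0.02,0,0,0,0,0.2],[-0.02,0.04,0,0,0,0,0.2],[-0.02,0.06,0,0,0,0,0.2],[-0.03,0.07,0,0,0,0,0.2],[-0.04,0.08,0,0,0,0,0.2],[-0.04,0.09,0,0,0,0,0.2],[-0.05,0.1,0,0,0,0,0.2],[-0.05,0.11,0,0,0,0,0.2],[-0.06,0.12,0,0,0,0,0.2],[-0.06,0.13,0,0,0,0,0.2]]' 100
cat > kn.py <<'E'
from h import *
from scipy.optimize import least_squares
np.set_printoptions(precision=4,suppress=True,linewidth=200)
o=manip.get_obs();print(o['position'],o['ft_force'],o['grip_width']*85)
im,dep=manip.camera("wrist");cal=manip.get_calibration("wrist")
v,u=np.nonzero((im[:,:,0]>120)&(im[:,:,1]<80)&(dep>0));P=np.array([at_depth(cal,(a,b),dep[b,a]) for a,b in zip(u,v)]);P=P[(P[:,2]>.26)&(P[:,2]<.32)]
s=least_squares(lambda s:np.linalg.norm(P-s,axis=1)-.014,[.517,-.379,.29],loss='soft_l1',f_scale=.001).x
d=s[:2]-[.4871,-.3395];print('knob',s,len(P),'r',np.hypot(*d),'wind',156.7-np.degrees(np.arctan2(d[1],d[0])))
print('knob in tool',R.from_quat(o['ee_rot']).inv().apply(s-o['position']))
E
python3 kn.py
```

```text
clock: 33.8
position: [0.5095, -0.3866, 0.2901]
ee_rot: [0.981, -0.195, 0.005, 0.008]
ft_force: [2.5, 5.6, 1.4]
grip_width: 0.601
grasp_force: 2.6
[ 0.5095 -0.3866  0.2901] [2.4839 5.5755 1.3514] 51.08134300558891
knob [ 0.5267 -0.3791  0.2886] 3478 r 0.055990695016658425 wind 201.72661317072453
knob in tool [ 0.013  -0.0135  0.0015]
```

```bash
python3 -m pendant '[[0.01,-0.06,0,0,0,0,0.2],[0.04,-0.12,0,0,0,0.4,0.2],[0.06,-0.18,0,0,0,0.8,0.2],[0.08,-0.22,0,0,0,1.2,0.2],[0.08,-0.22,0,0,0,1.6,0.2],[0.08,-0.22,0,0,0,2,0.2],[0.08,-0.22,0,0,0,2.4,0.2],[0.08,-0.22,0,0,0,2.8,0.2],[0.08,-0.22,0,0,0,2.8,0.2],[0.08,-0.22,0,0,0,2.8,0.2]]'
python3 kn.py
```

```text
clock: 35.1
position: [0.5164, -0.3797, 0.2898]
ee_rot: [0.924, -0.382, 0.007, 0.008]
ft_force: [0.5, 0.6, 0.3]
grip_width: 0.601
grasp_force: 0.0
[ 0.5164 -0.3797  0.2898] [0.4598 0.6394 0.2982] 51.05891106399042
knob [ 0.5219 -0.3739  0.2889] 3264 r 0.0489698898188637 wind 201.3575656863941
knob in tool [-0.0002 -0.008   0.0008]
```

```bash
python3 -m pendant '[[0,0.04,0,0,0,0,0.2],[0,0.07,0,0,0,0,0.2],[0,0.09,0,0,0,0,0.2],[0,0.11,0,0,0,0,0.2],[0,0.13,0,0,0,0,0.2],[0,0.14,0,0,0,0,0.2],[0,0.15,0,0,0,0,0.2],[0,0.16,0,0,0,0,0.2],[0,0.17,0,0,0,0,0.2],[0,0.18,0,0,0,0,0.2]]'
python3 kn.py
```

```text
clock: 36.4
position: [0.5117, -0.384, 0.29]
ee_rot: [0.924, -0.382, 0.007, 0.007]
ft_force: [6.2, 6.0, 1.0]
grip_width: 0.598
grasp_force: 4.4
[ 0.5117 -0.384   0.29  ] [6.1781 5.9953 0.9672] 50.872243610858305
knob [ 0.5218 -0.3739  0.2889] 3293 r 0.04891513822629811 wind 201.46883199224234
knob in tool [ 0.     -0.0142  0.001 ]
```

```bash
python3 -m pendant '[[0,0.01,0,0,0,0,0.2],[0,0.02,0,0,0,0,0.2],[0,0.03,0,0,0,0,0.2],[0,0.04,0,0,0,0,0.2],[0,0.05,0,0,0,0,0.2],[0,0.06,0,0,0,0,0.2],[0,0.07,0,0,0,0,0.2],[0,0.08,0,0,0,0,0.2],[0,0.08,0,0,0,0,0.2],[0,0.08,0,0,0,0,0.2]]'
python3 kn.py
```

```text
clock: 37.7
position: [0.5102, -0.3853, 0.29]
ee_rot: [0.925, -0.381, 0.008, 0.006]
ft_force: [9.7, 8.5, -0.3]
grip_width: 0.602
grasp_force: 6.6
[ 0.5102 -0.3853  0.29  ] [ 9.6916  8.5206 -0.3427] 51.14265493838431
knob [ 0.5208 -0.3751  0.2889] 3280 r 0.04898514007109505 wind 203.24027434130295
knob in tool [ 0.0003 -0.0148  0.001 ]
```

```bash
python3 -m pendant '[[0,0.01,0,0,0,0,0.2],[0,0.02,0,0,0,0,0.2],[0,0.03,0,0,0,0,0.2],[0,0.04,0,0,0,0,0.2],[0,0.05,0,0,0,0,0.2],[0,0.06,0,0,0,0,0.2],[0,0.07,0,0,0,0,0.2],[0,0.08,0,0,0,0,0.2],[0,0.08,0,0,0,0,0.2],[0,0.08,0,0,0,0,0.2]]'
python3 kn.py
```

```text
clock: 39.0
position: [0.5082, -0.3872, 0.2901]
ee_rot: [0.925, -0.38, 0.008, 0.005]
ft_force: [12.3, 11.8, -1.0]
grip_width: 0.602
grasp_force: 8.2
[ 0.5082 -0.3872  0.2901] [12.2904 11.845  -0.9774] 51.204319667496684
knob [ 0.5192 -0.3768  0.2889] 3279 r 0.04921711483279809 wind 205.9161636580307
knob in tool [ 0.0005 -0.0152  0.0011]
```

The wheel is firm at 17 N. Now I'll move the pad off, centre the jaws and lift straight up.

```bash
python3 -m pendant '[[0,-0.1,0,0,0,0,0.2],[0,-0.2,0,0,0,0,0.2],[0,-0.3,0,0,0,0,0.2],[0,-0.4,0,0,0,0,0.2],[0,-0.4,0,0,0,0,0.2],[0,-0.4,0,0,0,0,0.2],[0,-0.4,-0.3,0,0,0,0.2],[0,-0.4,-0.8,0,0,0,0.2],[0,-0.4,-1.6,0,0,0,0.2],[0,-0.4,-2.4,0,0,0,0.2]]'
python3 kn.py
python3 - <<'E'
from h import *
np.set_printoptions(precision=4,suppress=True)
im,dep=manip.camera("side");cal=manip.get_calibration("side")
for t,z in [("controller",.012),("grease_tin",0),("knob_center",.29)]:
    for k in manip.tip_of(t,"side")[:1]: print(t,k['p'],at_z(cal,k['pixel'],z))
cv2.imwrite('pics/end.png',cv2.resize(im[130:320,220:420],None,fx=3,fy=3,interpolation=cv2.INTER_CUBIC)[:,:,::-1])
E
```

```text
clock: 40.3
position: [0.5176, -0.3749, 0.4123]
ee_rot: [0.924, -0.383, 0.007, 0.008]
ft_force: [0.2, -0.7, -0.3]
grip_width: 0.601
grasp_force: 0.0
[ 0.5176 -0.3749  0.4123] [ 0.2173 -0.6986 -0.2874] 51.05098580610969
knob [ 0.5233 -0.3751  0.2949] 918 r 0.050801093437906474 wind 201.20553754764933
knob in tool [ 0.0019 -0.005   0.1174]
controller 0.97 [ 0.4799 -0.3409  0.012 ]
grease_tin 0.58 [ 0.3461 -0.3265  0.    ]
knob_center 0.85 [ 0.5219 -0.3753  0.29  ]
```

View pics/end.png

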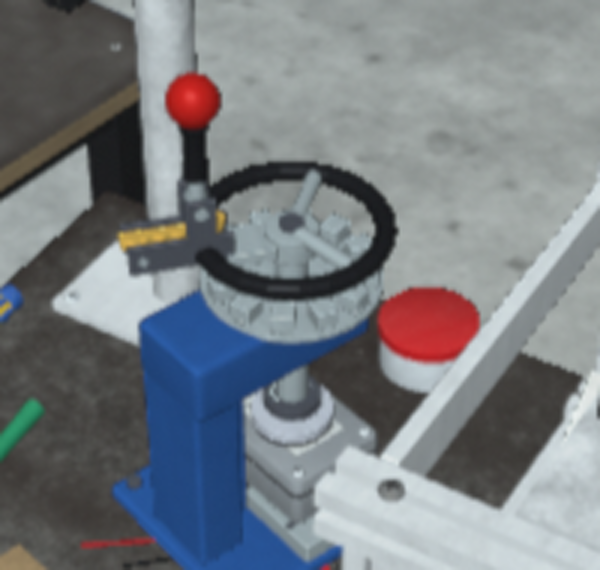

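The handle stands latched at (190,100), the foot is seated on the box, the box and tins haven't moved, and the robot is clear. I'm handing it in.

```bash
python3 -c "
from workcell import manip
print(manip.hand_in())"
```

```text
the job is handed in; nothing more can be done
None
```

Handed in at about 40 s: the handle is latched upright and the wheel wound about 1.5 turns clockwise until firm (17 N at the handle). On release it sprang back a few degrees; the last picture shows the foot down on the box, the box in place and nothing knocked over.

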